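# Move the filter cassettes from the clip strip to the slotted rack

### The arm

A 6-joint arm with a two-finger parallel gripper is mounted at the origin on the work surface. World frame = base frame: x ahead of the robot, y to its left, z up, the work surface at z = 0. Lengths are in m, angles in degrees, forces in N, time in s.
With the tool pointing down it reaches from about 0.4 to 0.825 m from the base axis. Payload 7 kg.
Tool frame: the origin (TCP) lies at the very end of the fingers, on their centre line; the grasp point (between the pads) lies 19 mm behind it; z points along the fingers, y is the line along which they close (so a half turn about z gives the same grasp; the last joint's range is limited). The gripper opens to 88 mm and grips with 3 to 60 N. Pads are 19 mm wide; open, the fingers measure 130 mm over their backs; the gripper's body (78 mm by 193 mm) begins 47 mm behind the grasp point.
Start: joints at [-52.019, 20.546, 0.682, 0, -70.136, -16.507], TCP at [0.247, -0.628, 0.227] pointing down, gripper open.
Joint ranges: [-176.03, 176.03], [-82.01, 121.73], [-58.28, 71.71], [-173.87, 95.51], [-174.79, -0.11], [-173.66, 173.66]. Speed limits (degrees/s): [136.94, 136.94, 172.46, 180, 180, 180].

### API

Orientations are given as [roll, pitch, yaw] about the fixed x, y, z axes, in that order (R = Rz(yaw) Ry(pitch) Rx(roll)).
In Python, from plant import ctrl gives the robot as it stands.
- The arm moves only by the tool carry_out, never from a script. Its argument "deltas" is a list that holds one entry, the list of rows, each a list of 5 numbers: the shift along the tool's x, y, z scaled (see below), then the turn about the tool's z scaled (see below), then the opening, from -1 (shut) to 1 (fully open). A call has 1 to 5 rows; each row is the pose to reach, as a shift and turn from the pose commanded when the call began, along the tool's axes at that moment, turning the shorter way round; what a row does not reach only later rows make up. The controller multiplies each number of a shift by 20 cm and each number of a turn by 2 pi rad. A row lasts 1/10 s, in which the tool goes at most 50 mm and 8.59 degrees, less where a joint would pass 70% of its speed; a pose out of reach is approached as far as the arm can. A call with a number of a shift or a turn outside -1 to 1 is refused whole. A call with a gripper value outside its range is refused whole. The fingers move at their own pace and stop on an object; the grip force is fixed at half the most. Time passes only in rows, so rows that repeat a pose let the fingers close. It gives the time, the measured TCP pose, the force, the opening and the grip force at its end, in the units of the state.
- ctrl.get_obs(): the state, without advancing time (a new reading comes with each control period).
- ctrl.snapshot(name): name is "side" or "top" or "wrist"; returns a dict with "color" (420x560x3 uint8, red, green, blue), "camera_matrix" (3x3 intrinsics, pixels), "R" (3x3) and "t" (3): a world point X has camera coordinates R X + t. Camera axes: x right, y down, z forward; pixel columns grow to the right and rows downward; lengths in m; the calibration is good to about 2 mm. A picture is of the moment at which its call begins. There is no depth.
- ctrl.close_job(): hands the job in; it is judged then, once.
Trained networks look in a picture, given as the dict that the camera call returned (one of the last four; its "shot" number tells which), for a name from the list of things; names that differ only in an ending like _2 or _b are one class to them, and where a whole thing is asked for, a point or a joint stands for the part that bears it (a point fixed in the world has none). Each returns a list of dicts, best first, with "p" (0 to 1); they miss things now and then, are a little off and sometimes report something else, mostly with a low value. They report only what shows in the picture. A call takes as long as a camera call. They do not tell look-alikes from the thing itself.
- ctrl.search_frame(picture, name): "centre" ([column, row] in pixels, amid what is visible of it).
- ctrl.silhouettes(picture, name): "mask" (420x560 bool, what is visible of it) and "centre" ([column, row] in pixels, amid what is visible of it).
- ctrl.spot_point(picture, name): "centre" ([column, row] in pixels: a listed point, or the origin of a listed thing).
The state is a dict: "clock": time; "joint_pos": joint angles; "qvel": joint speeds; "tau": joint torques, N m; "tool_pos": TCP position; "orientation": TCP orientation; "force": force on the tool from outside, world axes, zero at the start; "moment": the same for the moment, N m; "opening": finger opening in m; "gripper_force": force on a finger pad.
Only numpy, scipy, OpenCV 4.12 (cv2) and the standard library are available. Lean on these libraries where they do the work, as an engineer would, in place of code of your own. Each camera call takes 0.05 s, during which the arm holds its last target. There are 200 camera calls.

### The job

Move the two thick filter cassettes, one after the other, from their sprung clips into the white slotted rack. Pull each cassette straight up out of its clip, stand it upright on the mat and let go, take it again by its two narrow ends, and lower it fully home and upright in a free slot, about centred and released, before you pull the next. Leave the thin blank plate clipped in its place, never drop or knock over a cassette, and do not disturb the bottle, the jar or the mouse.

Things in the scene. Friction and masses are not known exactly. Their poses are not given: they have to be found in the camera images.
- cassette_a: One of the two thick filter cassettes: an upright aluminium piece 36 mm wide (x), 20 mm thick (y), 84 mm tall, about 120 g, a round amber window in each broad face (+y, -y). Across its two narrow ends (+x, -x) runs a groove 3 mm deep, 23 to 37 mm above the underside, where the clip's jaws snap in. Origin: centre of its underside; z up
- cassette_b: The other thick filter cassette, identical to the first. Which clip holds which piece varies
- blank_plate: The thin blank plate that stays clipped: an upright aluminium piece 36 mm wide (x), 10 mm thick (y), 84 mm tall, about 70 g, no window. Across its two narrow ends (+x, -x) runs a groove 3 mm deep, 23 to 37 mm above the underside, where the clip's jaws snap in. Origin: centre of its underside; z up
- clip_strip: Fixed strip on the table: grey base plate 96 x 200 x 12 mm (x, y, z) with three clips in a row along its y, at y = -62, 0 and 62 mm. A piece stands on the base plate, its y along the strip's y, gripped only on its broad faces (fingers close along the strip's y); at least 42 mm free to the next piece. Origin: centre of the underside; z up
- clip_mid (a point): Top of the base plate in the middle clip. Each clip is two upright sprung steel jaws 20 mm wide (y) and 3 mm thick, up to 80 mm above the base plate, 3 mm off the piece's narrow ends, black blocks 26 mm high behind them. A straight upward pull of 10 to 15 N frees a piece within some 8 mm, then about 4 N of drag up to 40 mm; clear of the jaws when 85 mm up
- mat: Pale green set-down mat, fixed, 130 x 120 x 4 mm (x, y, z), flat on the table. Origin: centre of its underside, on the table
- rack: Fixed white rack on the table: base plate 70 x 120 x 10 mm (x, y, z) and three upright walls 26 mm long (x), 78 mm high above the plate: a middle one 22 mm thick, outer ones 6 mm thick at y = -42 and 42 mm. Between them two slots 28 mm wide, open above and at both ends. The walls leave no room for fingers on a cassette's broad faces. Origin: centre of the underside
- rack_slot0 (a point): Middle of the floor of the slot at the rack's y = -25 mm, 10 mm above the table: a cassette's origin belongs here, its y along the rack's y; it then has 4 mm to spare each side and its narrow ends stick out 5 mm beyond the walls
- rack_slot1 (a point): Middle of the floor of the rack's slot at y = +25 mm, likewise
- reagent_bottle: Bystander: amber bottle with a red cap, 60 mm across, 120 mm tall, on the table. Origin: centre of its underside
- white_jar: Bystander: white jar, 64 mm across, 65 mm tall. Origin: centre of its underside
- mouse: Bystander: black computer mouse, 100 x 58 x 30 mm. Origin: centre of its underside
Not all that is in view belongs to the job. Leave any purple look-alike of the cassette_b alone. Leave any purple look-alike of the cassette_a alone.

How it is judged (in metres and radians):
On the way, in this order (a step that is already met when the one before it is completed fails the run):
1. one thick cassette stands upright on the mat, released, the other still in its clip ((((x of cassette_a in the frame of mat between -0.065 and 0.065 m and y of cassette_a in the frame of mat between -0.06 and 0.06 m and z of cassette_a in the frame of mat between 0 and 0.009 m and angle between cassette_a's own z axis and vertical below 0.1 rad and contact force between the fingers and cassette_a below 0.1 N and linear speed of cassette_a below 0.03 m/s) and distance of cassette_b from where it was at the start of the episode below 0.01 m) or ((x of cassette_b in the frame of mat between -0.065 and 0.065 m and y of cassette_b in the frame of mat between -0.06 and 0.06 m and z of cassette_b in the frame of mat between 0 and 0.009 m and angle between cassette_b's own z axis and vertical below 0.1 rad and contact force between the fingers and cassette_b below 0.1 N and linear speed of cassette_b below 0.03 m/s) and distance of cassette_a from where it was at the start of the episode below 0.01 m))), for 0.15 s.
2. that cassette is home in a slot of the rack, released, the other still in its clip (((((x of cassette_a in the frame of rack_slot0 between -0.014 and 0.014 m and y of cassette_a in the frame of rack_slot0 between -0.008 and 0.008 m and z of cassette_a in the frame of rack_slot0 between -0.004 and 0.005 m and angle between cassette_a's own z axis and vertical below 0.1 rad and contact force between the fingers and cassette_a below 0.1 N and linear speed of cassette_a below 0.03 m/s) or (x of cassette_a in the frame of rack_slot1 between -0.014 and 0.014 m and y of cassette_a in the frame of rack_slot1 between -0.008 and 0.008 m and z of cassette_a in the frame of rack_slot1 between -0.004 and 0.005 m and angle between cassette_a's own z axis and vertical below 0.1 rad and contact force between the fingers and cassette_a below 0.1 N and linear speed of cassette_a below 0.03 m/s)) and distance of cassette_b from where it was at the start of the episode below 0.01 m) or (((x of cassette_b in the frame of rack_slot0 between -0.014 and 0.014 m and y of cassette_b in the frame of rack_slot0 between -0.008 and 0.008 m and z of cassette_b in the frame of rack_slot0 between -0.004 and 0.005 m and angle between cassette_b's own z axis and vertical below 0.1 rad and contact force between the fingers and cassette_b below 0.1 N and linear speed of cassette_b below 0.03 m/s) or (x of cassette_b in the frame of rack_slot1 between -0.014 and 0.014 m and y of cassette_b in the frame of rack_slot1 between -0.008 and 0.008 m and z of cassette_b in the frame of rack_slot1 between -0.004 and 0.005 m and angle between cassette_b's own z axis and vertical below 0.1 rad and contact force between the fingers and cassette_b below 0.1 N and linear speed of cassette_b below 0.03 m/s)) and distance of cassette_a from where it was at the start of the episode below 0.01 m))), for 0.15 s.
3. the other cassette stands upright on the mat, released, the first in the rack ((((x of cassette_a in the frame of mat between -0.065 and 0.065 m and y of cassette_a in the frame of mat between -0.06 and 0.06 m and z of cassette_a in the frame of mat between 0 and 0.009 m and angle between cassette_a's own z axis and vertical below 0.1 rad and contact force between the fingers and cassette_a below 0.1 N and linear speed of cassette_a below 0.03 m/s) and ((x of cassette_b in the frame of rack_slot0 between -0.014 and 0.014 m and y of cassette_b in the frame of rack_slot0 between -0.008 and 0.008 m and z of cassette_b in the frame of rack_slot0 between -0.004 and 0.005 m and angle between cassette_b's own z axis and vertical below 0.1 rad and contact force between the fingers and cassette_b below 0.1 N and linear speed of cassette_b below 0.03 m/s) or (x of cassette_b in the frame of rack_slot1 between -0.014 and 0.014 m and y of cassette_b in the frame of rack_slot1 between -0.008 and 0.008 m and z of cassette_b in the frame of rack_slot1 between -0.004 and 0.005 m and angle between cassette_b's own z axis and vertical below 0.1 rad and contact force between the fingers and cassette_b below 0.1 N and linear speed of cassette_b below 0.03 m/s))) or ((x of cassette_b in the frame of mat between -0.065 and 0.065 m and y of cassette_b in the frame of mat between -0.06 and 0.06 m and z of cassette_b in the frame of mat between 0 and 0.009 m and angle between cassette_b's own z axis and vertical below 0.1 rad and contact force between the fingers and cassette_b below 0.1 N and linear speed of cassette_b below 0.03 m/s) and ((x of cassette_a in the frame of rack_slot0 between -0.014 and 0.014 m and y of cassette_a in the frame of rack_slot0 between -0.008 and 0.008 m and z of cassette_a in the frame of rack_slot0 between -0.004 and 0.005 m and angle between cassette_a's own z axis and vertical below 0.1 rad and contact force between the fingers and cassette_a below 0.1 N and linear speed of cassette_a below 0.03 m/s) or (x of cassette_a in the frame of rack_slot1 between -0.014 and 0.014 m and y of cassette_a in the frame of rack_slot1 between -0.008 and 0.008 m and z of cassette_a in the frame of rack_slot1 between -0.004 and 0.005 m and angle between cassette_a's own z axis and vertical below 0.1 rad and contact force between the fingers and cassette_a below 0.1 N and linear speed of cassette_a below 0.03 m/s))))), for 0.15 s.
At the end, for the whole second after the job is handed in: Both thick cassettes stand released and at rest in the rack, one in each slot: underside within 4 to 5 mm of the slot floor, within 14 mm of the slot's middle along x and 8 mm along y, upright within 0.1 rad; the blank plate is still in its clip (moved less than 10 mm) (((x of cassette_a in the frame of rack_slot0 between -0.014 and 0.014 m and y of cassette_a in the frame of rack_slot0 between -0.008 and 0.008 m and z of cassette_a in the frame of rack_slot0 between -0.004 and 0.005 m and angle between cassette_a's own z axis and vertical below 0.1 rad and contact force between the fingers and cassette_a below 0.1 N and linear speed of cassette_a below 0.03 m/s) or (x of cassette_a in the frame of rack_slot1 between -0.014 and 0.014 m and y of cassette_a in the frame of rack_slot1 between -0.008 and 0.008 m and z of cassette_a in the frame of rack_slot1 between -0.004 and 0.005 m and angle between cassette_a's own z axis and vertical below 0.1 rad and contact force between the fingers and cassette_a below 0.1 N and linear speed of cassette_a below 0.03 m/s)) and ((x of cassette_b in the frame of rack_slot0 between -0.014 and 0.014 m and y of cassette_b in the frame of rack_slot0 between -0.008 and 0.008 m and z of cassette_b in the frame of rack_slot0 between -0.004 and 0.005 m and angle between cassette_b's own z axis and vertical below 0.1 rad and contact force between the fingers and cassette_b below 0.1 N and linear speed of cassette_b below 0.03 m/s) or (x of cassette_b in the frame of rack_slot1 between -0.014 and 0.014 m and y of cassette_b in the frame of rack_slot1 between -0.008 and 0.008 m and z of cassette_b in the frame of rack_slot1 between -0.004 and 0.005 m and angle between cassette_b's own z axis and vertical below 0.1 rad and contact force between the fingers and cassette_b below 0.1 N and linear speed of cassette_b below 0.03 m/s)) and horizontal distance between cassette_a and cassette_b above 0.03 m and distance of blank_plate from where it was at the start of the episode below 0.01 m); the robot touches nothing.
It fails at once if a cassette falls or is knocked over (faster than 0.5 m/s while not held by the fingers) ((linear speed of cassette_a above 0.5 m/s and contact force between the fingers and cassette_a below 0.1 N) or (linear speed of cassette_b above 0.5 m/s and contact force between the fingers and cassette_b below 0.1 N)).
It fails at once if the blank plate is pulled out of its place (moved over 10 mm) (distance of blank_plate from where it was at the start of the episode above 0.01 m).
It fails at once if the amber bottle is disturbed (moved over 30 mm or tipped) (distance of reagent_bottle from where it was at the start of the episode above 0.03 m or angle between reagent_bottle's own z axis and vertical above 0.3 rad).
It fails at once if the white jar is disturbed (moved over 30 mm or tipped) (distance of white_jar from where it was at the start of the episode above 0.03 m or angle between white_jar's own z axis and vertical above 0.3 rad).
It fails at once if the mouse is disturbed (moved over 30 mm or tipped) (distance of mouse from where it was at the start of the episode above 0.03 m or angle between mouse's own z axis and vertical above 0.3 rad).
It also fails if it takes over 72 s, if anything falls off the work surface, if the arm or the gripper's body presses on something with over 40 N, if the wrist force passes 120 N, or if a joint passes its speed limit or range.

## Working session

There is one attempt and no reset: what is moved stays moved. The work goes in short steps, Python scripts to look and compute and a tool call to move; the robot and the scene stay as the last step left them, time stands still between calls to the robot, and variables do not carry over. Pictures are saved under pics/ and viewed, at most 10 in all, crops included, and the job is handed in when it is done.

Besides the shell and the picture viewer there is one more tool, called as name(argument=value, ...), one argument or row to a line, values as JSON. carry_out: Moves the arm, as the interface text tells. Its arguments: {"type":"object","properties":{"deltas":{"type":"array"}},"required":["deltas"]}

```bash
mkdir -p pics; ls
python3 - <<'E'
from plant import ctrl
import cv2,numpy as np
o=ctrl.get_obs();print({k:np.round(v,3).tolist() for k,v in o.items()})
ims=[]
for n in("side","top"):
    s=ctrl.snapshot(n);cv2.imwrite(f"pics/{n}0.png",s["color"][...,::-1])
    print(n,s["camera_matrix"].tolist(),np.round(s["R"],4).tolist(),np.round(s["t"],4).tolist())
    for k in["cassette_a","blank_plate","clip_strip","clip_mid","mat","rack","rack_slot0","rack_slot1","reagent_bottle","white_jar","mouse"]:
        print(k,[(np.round(d["centre"],1).tolist(),round(d["p"],2)) for d in ctrl.spot_point(s,k)])
E
```

```text
pics
{'clock': 0.0, 'joint_pos': [-52.017, 20.593, 0.636, -0.021, -70.136, -16.507], 'qvel': [0.132, -0.003, -0.095, 0.057, -0.127, 0.018], 'tau': [-0.001, -58.272, 29.306, 6.997, 0.007, -0.0], 'tool_pos': [0.247, -0.628, 0.226], 'orientation': [179.905, -0.008, -158.531], 'force': [0.537, -0.459, 1.02], 'moment': [0.009, 0.025, -0.05], 'gripper_force': 0.0, 'opening': 0.088}
side [[459.66057469494916, 0.0, 285.52097137371396], [0.0, 459.66057469494916, 205.8286862481007], [0.0, 0.0, 1.0]] [[-0.8282, -0.5601, -0.02], [-0.3508, 0.546, -0.7608], [0.437, -0.6231, -0.6487]] [0.5217, 0.2781, 0.8605]
cassette_a [([400.9, 171.7], 0.89), ([375.9, 178.2], 0.66), ([340.2, 199.7], 0.59), ([305.4, 186.4], 0.58)]
blank_plate [([357.2, 194.3], 0.64)]
clip_strip [([357.7, 195.5], 0.77), ([264.7, 327.2], 0.36), ([375.2, 182.3], 0.26)]
clip_mid [([360.3, 194.4], 0.84), ([304.4, 245.1], 0.25)]
mat []
rack [([263.7, 329.9], 0.84)]
rack_slot0 [([267.2, 318.8], 0.8), ([263.0, 333.6], 0.65)]
rack_slot1 [([267.2, 318.8], 0.8), ([263.0, 333.6], 0.65)]
reagent_bottle [([255.7, 193.8], 0.56)]
white_jar [([192
[... 188 characters left out ...]
31], [-0.9722, 0.12, -0.2011], [0.2, -0.0215, -0.9796]] [0.0396, 0.6366, 0.9136]
cassette_a [([329.5, 236.4], 0.72), ([328.2, 188.8], 0.65), ([419.9, 261.5], 0.63), ([381.8, 244.7], 0.52)]
blank_plate [([357.0, 242.7], 0.63)]
clip_strip [([356.2, 239.2], 0.58)]
clip_mid [([358.4, 239.8], 0.72)]
mat [([259.8, 245.7], 0.97), ([355.5, 238.5], 0.46)]
rack [([174.8, 278.2], 0.56)]
rack_slot0 [([162.5, 280.7], 0.71), ([181.7, 274.3], 0.58), ([293.4, 162.8], 0.18)]
rack_slot1 [([162.5, 280.7], 0.71), ([181.7, 274.3], 0.58), ([293.4, 162.8], 0.18)]
reagent_bottle [([295.8, 163.8], 0.89), ([354.9, 238.5], 0.61)]
white_jar [([200.4, 166.4], 0.76), ([356.2, 240.0], 0.41)]
mouse [([372.5, 165.7], 0.97)]
```

View pics/side0.png

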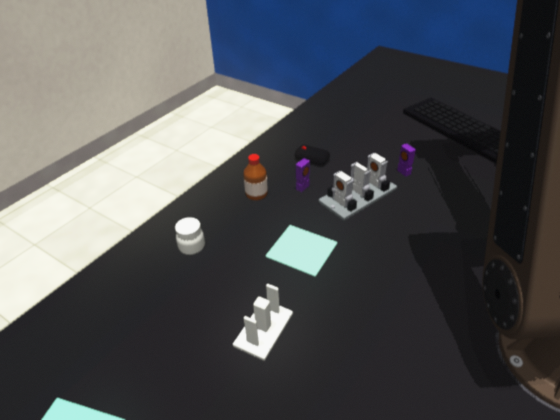

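View pics/top0.png

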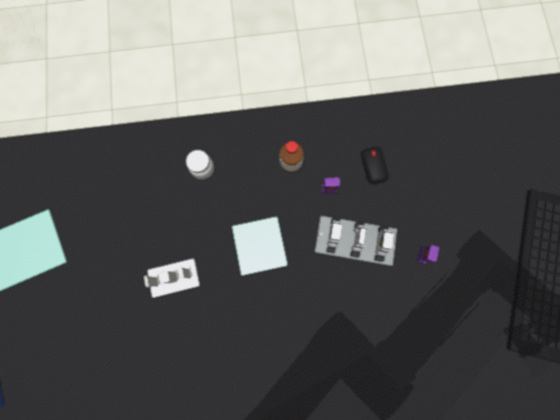

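The side view shows the clip strip around (358,193) with a windowed cassette in each end clip and the plain blank in the middle. The mat is at (302,250), the rack at (264,325), and the purple look-alikes at (303,175) and (407,158). The top view shows the strip at (357,240), mat at (260,246) and rack at (173,278). The look-alikes there are at (331,185) and (430,254). The second green mat at the far left is not part of the job.

```bash
cat > h.py <<'E'
import numpy as np,cv2
from scipy.optimize import minimize
def proj(s,P): 
    c=(np.asarray(s["R"])@np.asarray(P).T).T+s["t"]; u=(np.asarray(s["camera_matrix"])@c.T).T
    return u[:,:2]/u[:,2:]
def ray(s,px,z):
    R=np.asarray(s["R"]);d=R.T@np.linalg.inv(s["camera_matrix"])@[px[0],px[1],1];o=-R.T@s["t"]
    return o+d*(z-o[2])/d[2]
def box(cx,cy,z0,dx,dy,dz): 
    return np.array([[cx+a*dx/2,cy+b*dy/2,z0+c*dz] for a in(-1,1) for b in(-1,1) for c in(0,1)])
def tf(B,p): 
    c,s=np.cos(p[2]),np.sin(p[2]);q=B.copy();q[:,0]=p[0]+c*B[:,0]-s*B[:,1];q[:,1]=p[1]+s*B[:,0]+c*B[:,1];return q
K=4
def render(s,boxes,p):
    m=np.zeros((420*K,560*K),np.uint8)
    for b in boxes:
        h=cv2.convexHull(((proj(s,tf(b,p))+.5)*K).astype(np.float32)).astype(np.int32); cv2.fillConvexPoly(m,h,1)
    return cv2.resize(m.astype(np.float32),(560,420),interpolation=cv2.INTER_AREA)
def fit(views,boxes,p0):
    # views: (shot, soft mask)
    f=lambda p:sum(np.abs(render(s,boxes,p)-m).sum() for s,m in views)
    best=None
    for y in p0[2] if np.iterable(p0[2]) else [p0[2]]:
        q=np.array([p0[0],p0[1],y]);S=np.vstack([q,q+[.02,0,0],q+[0,.02,0],q+[0,0,.2]])
        r=minimize(f,q,method="Nelder-Mead",options=dict(initial_simplex=S,xatol=1e-4,fatol=.1,maxiter=200))
        if best is None or r.fun<best.fun: best=r
    return best.x,best.fun,[m.sum() for _,m in views]
MAT=[box(0,0,0,.13,.12,.004)]
RACK=[box(0,0,0,.07,.12,.010)]+[box(0,y,.01,.026,t,.078) for y,t in((0,.022),(-.042,.006),(.042,.006))]
STRIP=[box(0,0,0,.096,.2,.012)]
E
cat > fit0.py <<'E'
from plant import ctrl
from h import *
sh=[ctrl.snapshot(n) for n in("side","top")]
for name,B,pt,lo in(("mat",MAT,{0:(302,250),1:(260,246)},0),("rack",RACK,{0:(264,327),1:(175,278)},0),("strip",STRIP,{0:(358,195),1:(356,240)},0)):
    V=[]
    for i,s in enumerate(sh):
        c=s["color"].astype(int);g=c.max(2);roi=np.zeros(g.shape);u,v=pt[i];w=52;roi[v-w:v+w,u-w:u+w]=1
        if name=="rack" : pass
        n,l,st,_=cv2.connectedComponentsWithStats(((g>70)*roi).astype(np.uint8))
        lab=1+np.argmax(st[1:,4]); near=cv2.dilate((l==lab).astype(np.uint8),np.ones((3,3)))
        hi=np.percentile(g[l==lab],40)
        m=np.clip((g-25)/(hi-25),0,1)*near
        if name=="strip": m=cv2.morphologyEx(m.astype(np.float32),cv2.MORPH_CLOSE,np.ones((9,9)))
        V.append((s,m.astype(np.float32)))
        cv2.imwrite(f"pics/m_{name}{i}.png",(m*255).astype(np.uint8))
    g0=ray(sh[1],pt[1],.01)
    if name=="strip":
        global_boxes=STRIP+[box(0,y,.012,.036,t,.084) for y,t in((-.062,.02),(0,.01),(.062,.02))]+[box(a*.0225,y,.012,.003,.02,.08) for a in(-1,1) for y in(-.062,0,.062)]
        B=global_boxes
    g2=ray(sh[0],pt[0],.01); print(name,g0,g2)
    for VV in (V,V[:1],V[1:]):
        x,f,a=fit(VV,B,(g0[0],g0[1],np.arange(-1.4,1.6,.5)))
        print(np.round(x[:2],4),np.degrees(x[2]).round(1),round(f,1),np.round(a))
for n in("cassette_a","blank_plate","clip_mid"):
    for i,s in enumerate(sh):
        print(n,i,[(ray(s,d["centre"],.012).round(4).tolist(),round(d["p"],2)) for d in ctrl.spot_point(s,n)])
E
python3 fit0.py
```

```text
mat [0.55693255 0.03394755 0.01      ] [0.55181979 0.04683533 0.01      ]
[0.5597 0.0368] 5.1 249.0 [2141. 2423.]
[0.5594 0.0376] 5.3 108.8 [2141.]
[0.5605 0.0365] 5.3 138.0 [2423.]
rack [0.50236163 0.257505   0.01      ] [0.50156763 0.26528212 0.01      ]
[0.5044 0.2641] 6.7 426.1 [2347. 1396.]
[0.5043 0.2643] 6.8 189.9 [2347.]
[0.5045 0.2635] 7.0 235.4 [1396.]
strip [ 0.54200343 -0.21453475  0.01      ] [ 0.53589482 -0.203443    0.01      ]
[ 0.5424 -0.2148] -17.0 469.0 [2747. 2961.]
[ 0.5433 -0.2179] -16.9 235.8 [2747.]
[ 0.542 -0.214] -16.9 197.0 [2961.]
cassette_a 0 [([0.4871, -0.3613, 0.012], 0.87), ([0.5198, -0.2712, 0.012], 0.78), ([0.5567, -0.1521, 0.012], 0.74), ([0.6739, -0.1528, 0.012], 0.66)]
cassette_a 1 [([0.4753, -0.3673, 0.012], 0.81), ([0.5257, -0.2747, 0.012], 0.74), ([0.6811, -0.164, 0.012], 0.69), ([0.5612, -0.1481, 0.012], 0.53)]
blank_plate 0 [([0.5412, -0.2116, 0.012], 0.66)]
blank_plate 1 [([0.5444, -0.214, 0.012], 0.42)]
clip_mid 0 [([0.5306, -0.2014, 0.012], 0.93)]
clip_mid 1 [([0.5467, -0.2191, 0.012], 0.94)]
```

carry_out(
  deltas=[
    [[-0.775, 0.54, 0, 0, -0.1], [-0.775, 0.54, 0, 0, -0.1], [-0.775, 0.54, 0, 0, -0.1], [-0.775, 0.54, 0, 0, -0.1]],
  ],
)

```text
clock: 2.0
tool_pos: [0.3527, -0.4689, 0.2267]
orientation: [-180.0, 0.0, -158.5]
force: [0.7, -0.5, 0.8]
opening: 0.0609
gripper_force: 0.0
```

carry_out(
  deltas=[
    [[-0.775, 0.54, 0, 0, -0.1], [-0.775, 0.54, 0, 0, -0.1], [-0.775, 0.54, 0, 0, -0.1], [-0.775, 0.54, 0, 0, -0.1]],
  ],
)

```text
clock: 2.4
tool_pos: [0.4577, -0.3114, 0.227]
orientation: [-180.0, 0.0, -158.5]
force: [0.1, -0.6, 0.5]
opening: 0.0398
gripper_force: 0.0
```

carry_out(
  deltas=[
    [[-0.775, 0.54, 0, 0.107, -0.1], [-0.775, 0.54, 0, 0.107, -0.1], [-0.775, 0.54, 0, 0.107, -0.1], [-0.775, 0.54, 0, 0.107, -0.1], [-0.775, 0.54, 0, 0.107, -0.1]],
  ],
)

```text
clock: 2.9
tool_pos: [0.5639, -0.1524, 0.2264]
orientation: [180.0, 0.0, 162.9]
force: [0.3, -1.1, -0.6]
opening: 0.0393
gripper_force: 0.0
```

```bash
cat >> h.py <<'E'
def delta(o,x,y,z,yaw=None):
    p=o["tool_pos"];w=np.radians(o["orientation"][2]);d=np.array([x,y,z])-p
    t=0 if yaw is None else (-(yaw-o["orientation"][2])+180)%360-180
    print("delta scaled",np.round([(np.cos(w)*d[0]+np.sin(w)*d[1])/.2,(np.sin(w)*d[0]-np.cos(w)*d[1])/.2,-d[2]/.2,t/360],4),"dist",np.linalg.norm(d).round(4))
E
python3 - <<'E'
from plant import ctrl
from h import *
o=ctrl.get_obs();print(np.round(o["joint_pos"],1))
s=ctrl.snapshot("wrist");cv2.imwrite("pics/w1.png",s["color"][...,::-1])
R=np.array(s["R"]);print(s["camera_matrix"][0],R.round(3).tolist(),(-R.T@s["t"]).round(4))
for n in("cassette_a","blank_plate","clip_mid"):
    print(n,[(ray(s,d["centre"],.012).round(4).tolist(),round(d["p"],2)) for d in ctrl.spot_point(s,n)])
E
```

```text
[   4.    12.   -11.2   -0.   -66.7 -111.2]
[335.61500995   0.         282.19102877] [[0.294, 0.956, 0.001], [0.925, -0.284, 0.252], [0.241, -0.073, -0.968]] [ 0.5006 -0.133   0.3851]
cassette_a [([0.5278, -0.2755, 0.012], 0.89), ([0.5623, -0.1523, 0.012], 0.81), ([0.4833, -0.3697, 0.012], 0.78)]
blank_plate [([0.5458, -0.2142, 0.012], 0.57)]
clip_mid [([0.5434, -0.2112, 0.012], 0.6)]
```

View pics/w1.png

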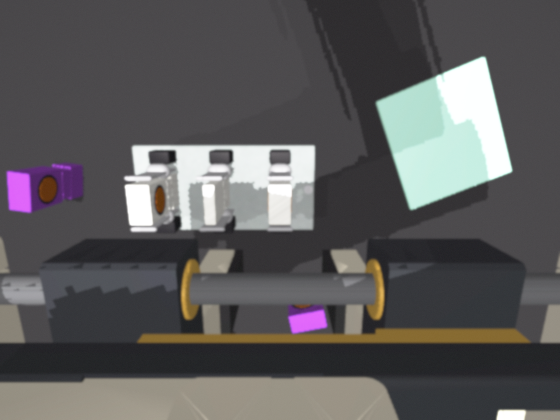

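The wrist view shows the strip plate with corners near (133,146), (315,146), (313,231) and (131,232). Its target cassette is at (280,195), between the finger tips at about 218 and 348. The blank is at (215,195), the far cassette at (153,195), and the look-alikes at (45,187) and (307,320).

Run:
```python
from plant import ctrl
from h import *
s=ctrl.snapshot("wrist")
c=np.array([ray(s,p,.012)[:2] for p in((133,146),(315,146),(314,231),(131,232))]);print(c.round(4),c.mean(0).round(4))
print([np.linalg.norm(c[i]-c[(i+1)%4]).round(4) for i in range(4)])
for a,b in((0,1),(3,2)): d=c[b]-c[a];print(90-np.degrees(np.arctan2(d[1],d[0])))
for m in(np.array([.5424,-.2148]),c.mean(0)): print(m+.062*np.array([.2924,.9563]))
cr=s["color"][120:250,110:330][...,::-1];cv2.imwrite("pics/w1c.png",cv2.resize(cr,None,fx=3.6,fy=3.6,interpolation=cv2.INTER_CUBIC))
```

```text
[[ 0.4668 -0.2976]
 [ 0.524  -0.1078]
 [ 0.6169 -0.1346]
 [ 0.5566 -0.3385]] [ 0.5411 -0.2196]
[np.float64(0.1982), np.float64(0.0967), np.float64(0.2126), np.float64(0.0988)]
16.79452590161283
16.474097382189385
[ 0.5605288 -0.1555094]
[ 0.55922237 -0.16034033]
```

View pics/w1c.png

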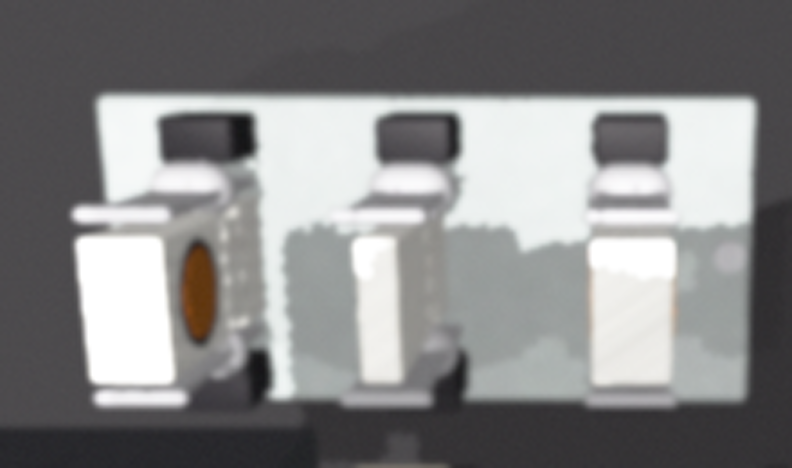

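The crop gives exact plate corners at TL (98,96), TR (757,98) and BR (747,402). The target's top face spans columns 590–673 and rows 237–387. The other cassette's top face is centred at (125,310).

Run:
```python
from plant import ctrl
from h import *
s=ctrl.snapshot("wrist");o=ctrl.get_obs()
f=lambda u,v,z: ray(s,(u/3.6+110-.36,v/3.6+120-.36),z)[:2]
a,b,c=f(98,96,.012),f(757,98,.012),f(747,402,.012)
print(np.linalg.norm(a-b),np.linalg.norm(b-c),(a+c)/2); d=b-a;print(90-np.degrees(np.arctan2(d[1],d[0])),(a+c)/2+.062*d/np.linalg.norm(d))
q=[f(u,v,.096) for u,v in((590,237),(673,237),(673,387),(590,387))];print(np.linalg.norm(q[0]-q[1]),np.linalg.norm(q[2]-q[1]),np.mean(q,0))
print(f(125,310,.096),f(377,312,.096), proj(s,[o["tool_pos"]]),o["tool_pos"])
delta(o,*np.mean(q,0),.15)
```

```text
0.1994626846196165 0.09615993661791224 [ 0.54315838 -0.21284063]
17.021532070467543 [ 0.56130771 -0.15355655]
0.020046746510063763 0.037721262361938714 [ 0.56094054 -0.15412491]
[ 0.52415484 -0.27276364] [ 0.54254565 -0.21379848] [[281.45246648 264.80067941]] [ 0.56071705 -0.15716229  0.22669146]
delta scaled [0.0034 0.0149 0.3835 0.    ] dist 0.0768
```

carry_out(
  deltas=[
    [[0.003, 0.015, 0.15, 0, -0.1], [0.003, 0.015, 0.35, 0, -0.1], [0.003, 0.015, 0.55, 0, -0.1], [0.003, 0.015, 0.7, 0, -0.1], [0.003, 0.015, 0.83, 0, -0.1]],
  ],
)

```text
clock: 3.7
tool_pos: [0.5604, -0.1545, 0.0591]
orientation: [-180.0, -0.0, 163.0]
force: [0.9, -0.3, 0.6]
opening: 0.039
gripper_force: 0.0
```

carry_out(
  deltas=[
    [[0, 0, 0, 0, -0.1], [0, 0, 0, 0, -0.1], [0, 0, 0, 0, -0.3], [0, 0, 0, 0, -0.5], [0, 0, 0, 0, -0.8]],
  ],
)

```text
clock: 4.2
tool_pos: [0.5622, -0.1534, 0.0619]
orientation: [180.0, 0.1, 163.0]
force: [0.6, -0.5, 0.6]
opening: 0.021
gripper_force: 0.1
```

carry_out(
  deltas=[
    [[0, 0, 0, 0, -1], [0, 0, 0, 0, -1], [0, 0, 0, 0, -1], [0, 0, 0, 0, -1], [0, 0, 0, 0, -1]],
  ],
)

```text
clock: 4.7
tool_pos: [0.5622, -0.1533, 0.0618]
orientation: [180.0, 0.1, 163.0]
force: [-1.6, 0.6, 6.0]
opening: 0.02
gripper_force: 30.0
```

carry_out(
  deltas=[
    [[0, 0, -0.02, 0, -1], [0, 0, -0.04, 0, -1], [0, 0, -0.06, 0, -1], [0, 0, -0.08, 0, -1], [0, 0, -0.1, 0, -1]],
  ],
)

```text
clock: 5.2
tool_pos: [0.5611, -0.1531, 0.0795]
orientation: [180.0, -0.1, 162.9]
force: [3.5, -1.6, -14.2]
opening: 0.0197
gripper_force: 30.0
```

carry_out(
  deltas=[
    [[0, 0, -0.05, 0, -1], [0, 0, -0.1, 0, -1], [0, 0, -0.15, 0, -1], [0, 0, -0.2, 0, -1], [0, 0, -0.25, 0, -1]],
  ],
)

```text
clock: 5.7
tool_pos: [0.5616, -0.1534, 0.1321]
orientation: [180.0, 0.1, 163.0]
force: [0.2, -0.3, -1.1]
opening: 0.0197
gripper_force: 30.0
```

carry_out(
  deltas=[
    [[0, 0, -0.06, 0, -1], [0, 0, -0.12, 0, -1], [0, 0, -0.18, 0, -1], [0, 0, -0.24, 0, -1], [0, 0, -0.24, 0, -1]],
  ],
)

```text
clock: 6.2
tool_pos: [0.5626, -0.1535, 0.1808]
orientation: [180.0, 0.2, 163.0]
force: [0.4, -0.9, -1.6]
opening: 0.0197
gripper_force: 30.0
```

Run:
```python
from plant import ctrl
from h import *
o=ctrl.get_obs();print(o["tool_pos"],o["orientation"],o["force"],o["opening"])
s=ctrl.snapshot("side")
ims=s["color"][100:280,220:440][...,::-1];cv2.imwrite("pics/s2.png",cv2.resize(ims,None,fx=3,fy=3))
delta(o,.56,.037,.175)
```

```text
[ 0.56260744 -0.15345965  0.18079169] [179.96176244   0.18278849 162.97120081] [ 0.41712634 -0.90497739 -1.55414177] 0.01973058068511683
delta scaled [0.2913 0.9067 0.029  0.    ] dist 0.1906
```

View pics/s2.png

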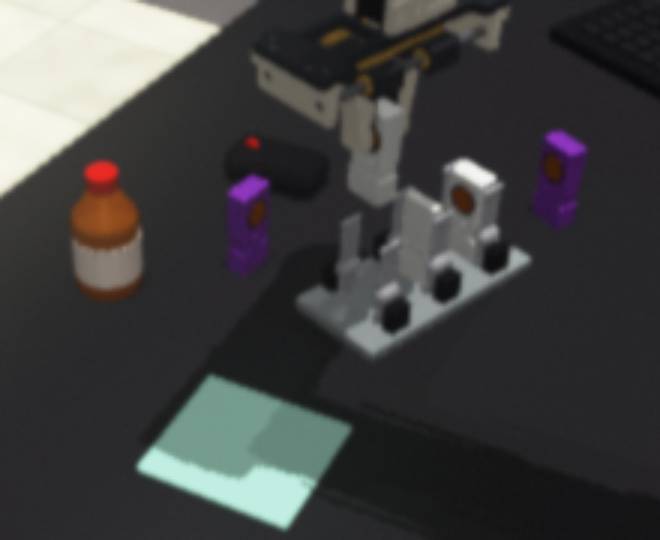

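The side view shows the cassette held upright, clear above the empty clip, with the blank and the other cassette still in place. Next I carry it to the mat, turning it to the rack's heading.

carry_out(
  deltas=[
    [[0.02, 0.06, 0, 0, -1], [0.05, 0.16, 0, 0, -1], [0.09, 0.28, 0, 0, -1], [0.13, 0.4, 0, 0, -1], [0.17, 0.52, 0, 0, -1]],
  ],
)

```text
clock: 6.75
tool_pos: [0.5588, -0.0425, 0.1777]
orientation: [-180.0, -0.1, 162.9]
force: [-0.0, -0.3, -0.2]
opening: 0.0201
gripper_force: 30.0
```

carry_out(
  deltas=[
    [[0.04, 0.12, 0, -0.013, -1], [0.075, 0.23, 0, -0.026, -1], [0.1, 0.31, 0, -0.039, -1], [0.115, 0.36, 0, -0.052, -1], [0.121, 0.387, 0, -0.0658, -1]],
  ],
)

```text
clock: 7.25
tool_pos: [0.5583, 0.0387, 0.1777]
orientation: [-180.0, -0.1, -173.1]
force: [-0.3, -0.7, -0.3]
opening: 0.02
gripper_force: 30.0
```

carry_out(
  deltas=[
    [[0, 0, 0.1, 0, -1], [0, 0, 0.2, 0, -1], [0, 0, 0.32, 0, -1], [0, 0, 0.43, 0, -1], [0, 0, 0.53, 0, -1]],
  ],
)

```text
clock: 7.75
tool_pos: [0.558, 0.0375, 0.0708]
orientation: [-180.0, -0.1, -173.4]
force: [0.2, 0.7, -1.6]
opening: 0.0201
gripper_force: 30.0
```

carry_out(
  deltas=[
    [[0, 0, 0.01, 0, -1], [0, 0, 0.02, 0, -1], [0, 0, 0.03, 0, -1], [0, 0, 0.03, 0, -1]],
  ],
)

```text
clock: 8.15
tool_pos: [0.5594, 0.0374, 0.0672]
orientation: [180.0, 0.1, -173.4]
force: [0.3, -0.7, -1.0]
opening: 0.0196
gripper_force: 30.0
```

carry_out(
  deltas=[
    [[0, 0, 0.01, 0, -1], [0, 0, 0.02, 0, -1], [0, 0, 0.03, 0, -1], [0, 0, 0.04, 0, -1], [0, 0, 0.04, 0, -1]],
  ],
)

```text
clock: 8.65
tool_pos: [0.5588, 0.037, 0.0582]
orientation: [-180.0, -0.0, -173.4]
force: [0.9, 0.4, -1.2]
opening: 0.0198
gripper_force: 30.0
```

carry_out(
  deltas=[
    [[0, 0, 0.007, 0, -1], [0, 0, 0.014, 0, -1], [0, 0, 0.014, 0, -1]],
  ],
)

```text
clock: 8.95
tool_pos: [0.5589, 0.0371, 0.0556]
orientation: [-180.0, -0.0, -173.4]
force: [-0.2, -0.0, -1.8]
opening: 0.02
gripper_force: 30.0
```

carry_out(
  deltas=[
    [[0, 0, 0.005, 0, -1], [0, 0, 0.01, 0, -1], [0, 0, 0.01, 0, -1]],
  ],
)

```text
clock: 9.25
tool_pos: [0.5592, 0.0372, 0.0541]
orientation: [-180.0, 0.0, -173.3]
force: [-1.3, -0.2, 0.8]
opening: 0.0199
gripper_force: 30.0
```

carry_out(
  deltas=[
    [[0, 0, 0.004, 0, -1], [0, 0, 0.008, 0, -1], [0, 0, 0.008, 0, -1]],
  ],
)

```text
clock: 9.55
tool_pos: [0.5598, 0.0373, 0.0538]
orientation: [-180.0, 0.1, -173.3]
force: [-3.1, 1.5, 14.5]
opening: 0.0199
gripper_force: 30.0
```

carry_out(
  deltas=[
    [[0, 0, -0.004, 0, -1], [0, 0, -0.004, 0, -0.5], [0, 0, -0.004, 0, -0.3], [0, 0, -0.004, 0, -0.1], [0, 0, -0.004, 0, -0.1]],
  ],
)

```text
clock: 10.05
tool_pos: [0.5589, 0.0371, 0.0527]
orientation: [-180.0, -0.0, -173.4]
force: [0.4, -0.2, 0.0]
opening: 0.0376
gripper_force: 0.0
```

carry_out(
  deltas=[
    [[0, 0, 0, 0, 0], [0, 0, -0.1, 0, 0], [0, 0, -0.25, 0, 0.1], [0, 0, -0.4, 0, 0.2], [0, 0, -0.5, 0, 0.3]],
  ],
)

```text
clock: 10.55
tool_pos: [0.5597, 0.0373, 0.1551]
orientation: [180.0, 0.1, -173.3]
force: [0.1, -0.1, -0.2]
opening: 0.0552
gripper_force: 0.0
```

carry_out(
  deltas=[
    [[0, 0, 0, -0.125, 0.3], [0, 0, 0, -0.125, 0.3], [0, 0, 0, -0.125, 0.3], [0, 0, 0, -0.125, 0.3], [0, 0, 0, -0.125, 0.3]],
  ],
)

```text
clock: 11.05
tool_pos: [0.5589, 0.0371, 0.1529]
orientation: [180.0, -0.0, -130.0]
force: [-0.5, 0.7, -1.4]
opening: 0.0568
gripper_force: 0.0
```

carry_out(
  deltas=[
    [[0, 0, 0, -0.115, 0.3], [0, 0, 0, -0.125, 0.3], [0, 0, 0, -0.125, 0.3], [0, 0, 0, -0.125, 0.3], [0, 0, 0, -0.125, 0.3]],
  ],
)

```text
clock: 11.55
tool_pos: [0.5589, 0.0371, 0.1528]
orientation: [180.0, 0.0, -87.1]
force: [0.0, 0.4, -0.6]
opening: 0.0571
gripper_force: 0.0
```

Run:
```python
from plant import ctrl
from h import *
o=ctrl.get_obs();print(o["clock"],o["tool_pos"],o["orientation"],o["force"],o["opening"],np.round(o["joint_pos"],1))
for n in("side","top","wrist"):
    s=ctrl.snapshot(n)
    print(n,[(ray(s,d["centre"],.004).round(4).tolist(),round(d["p"],2)) for d in ctrl.spot_point(s,"cassette_a")])
    print(proj(s,[[.56,.037,.088],[.56,.037,.004]]))
cv2.imwrite("pics/w3.png",s["color"][...,::-1])
```

```text
11.55 [0.55892705 0.03714126 0.15283711] [ 1.79987579e+02  3.97355052e-04 -8.70627672e+01] [ 0.0109376   0.36115521 -0.58186851] 0.057098931350162516 [ 23.8  13.3 -19.9  -0.  -56.9 -20.9]
side [([0.528, -0.2858, 0.004], 0.81), ([0.5526, 0.0346, 0.004], 0.78), ([0.4818, -0.3664, 0.004], 0.6), ([0.5383, -0.2017, 0.004], 0.59), ([0.6784, -0.1636, 0.004], 0.43)]
[[301.39062168 221.45693861]
 [301.30419738 247.87903588]]
top [([0.4767, -0.3674, 0.004], 0.87), ([0.5502, -0.2122, 0.004], 0.52), ([0.5267, -0.2765, 0.004], 0.51)]
[[256.53201764 241.38293118]
 [258.84932324 245.22130009]]
wrist [([0.5579, 0.0403, 0.004], 0.7)]
[[282.11051755 230.08248786]
 [282.1694047  204.2532498 ]]
```

View pics/w3.png

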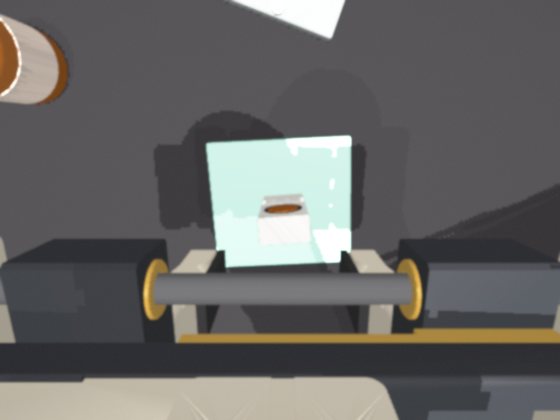

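The wrist view shows the cassette upright on the mat, with its top face centred near (284,228) and the fingers symmetric about it. I now finish the turn and take it by the narrow ends.

carry_out(
  deltas=[
    [[0, 0, 0.05, -0.0105, 0.3], [0, 0, 0.2, -0.0105, 0.3], [0, 0, 0.35, -0.0105, 0.3], [0, 0, 0.45, -0.0105, 0.3], [0, 0, 0.51, -0.0105, 0.3]],
  ],
)

```text
clock: 12.35
tool_pos: [0.5582, 0.0368, 0.0492]
orientation: [179.9, -0.0, -83.8]
force: [-0.1, 0.3, 1.3]
opening: 0.0574
gripper_force: 0.0
```

carry_out(
  deltas=[
    [[0, 0, 0, 0, 0.3], [0, 0, 0, 0, 0], [0, 0, 0, 0, -0.1], [0, 0, 0, 0, -0.15], [0, 0, 0, 0, -0.2]],
  ],
)

```text
clock: 12.85
tool_pos: [0.5592, 0.0373, 0.0517]
orientation: [-179.9, 0.0, -83.6]
force: [-2.4, 0.0, 2.1]
opening: 0.0362
gripper_force: 8.4
```

carry_out(
  deltas=[
    [[0, 0, 0, 0, -0.5], [0, 0, 0, 0, -1], [0, 0, 0, 0, -1], [0, 0, 0, 0, -1], [0, 0, 0, 0, -1]],
  ],
)

```text
clock: 13.35
tool_pos: [0.5591, 0.0372, 0.0517]
orientation: [-180.0, 0.0, -83.6]
force: [-2.8, -0.0, 7.1]
opening: 0.036
gripper_force: 29.9
```

carry_out(
  deltas=[
    [[0, 0, -0.03, 0, -1], [0, 0, -0.1, 0, -1], [0, 0, -0.2, 0, -1], [0, 0, -0.3, 0, -1], [0, 0, -0.4, 0, -1]],
  ],
)

```text
clock: 13.85
tool_pos: [0.5589, 0.0371, 0.1319]
orientation: [-180.0, 0.0, -83.6]
force: [-0.5, 0.0, -1.1]
opening: 0.036
gripper_force: 29.8
```

carry_out(
  deltas=[
    [[-0.05, 0, -0.1, 0, -1], [-0.15, 0, -0.17, 0, -1], [-0.25, 0, -0.2, 0, -1], [-0.35, 0, -0.2, 0, -1], [-0.4, 0, -0.2, 0, -1]],
  ],
)

```text
clock: 14.35
tool_pos: [0.5502, 0.1179, 0.1715]
orientation: [-179.9, 0.0, -83.6]
force: [1.1, 0.0, -1.8]
opening: 0.0363
gripper_force: 29.8
```

```bash
cat > fitw.py <<'E'
from plant import ctrl
from h import *
o=ctrl.get_obs();print(o["clock"],o["tool_pos"],o["orientation"],o["opening"])
s=ctrl.snapshot("wrist");cv2.imwrite("pics/w4.png",s["color"][...,::-1])
for n in("rack","rack_slot0"): print(n,[(ray(s,d["centre"],.0 if n=="rack" else .01).round(4).tolist(),round(d["p"],2)) for d in ctrl.spot_point(s,n)])
r=ctrl.silhouettes(s,"rack")[0];m=r["mask"];print(r["p"],m.sum(),np.argwhere(m).min(0),np.argwhere(m).max(0))
print(fit([(s,m.astype(np.float32))],RACK,(.5044,.2641,.117)))
E
python3 fitw.py
```

```text
14.35 [0.55017458 0.11794776 0.17150694] [-1.79944714e+02  3.53156116e-02 -8.35960583e+01] 0.036273410871404364
rack [([0.5077, 0.2617, 0.0], 0.87)]
rack_slot0 [([0.5074, 0.2384, 0.01], 0.87), ([0.5085, 0.2568, 0.01], 0.33)]
0.65 483 [324 277] [334 329]
(array([0.4044    , 0.45743333, 0.18366667]), np.float64(483.0), [np.float32(483.0)])
```

View pics/w4.png

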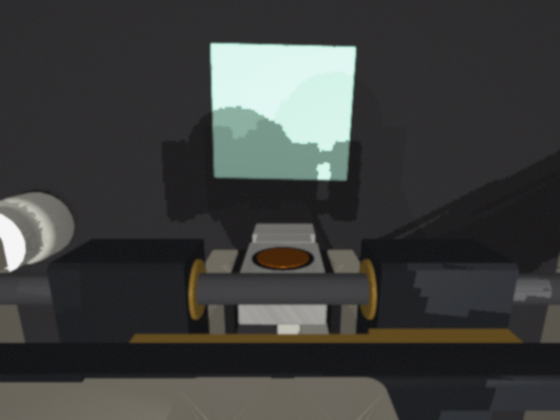

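The wrist camera faces back toward the mat from here: the cassette sits square in the fingers at (283,280) and the rack is hidden below. The rack fits agree to about 1 mm, so I go over the far slot and check from the side camera.

carry_out(
  deltas=[
    [[-0.06, 0.01, 0, 0, -1], [-0.16, 0.03, 0, 0, -1], [-0.27, 0.045, 0, 0, -1], [-0.38, 0.063, 0, 0, -1], [-0.49, 0.082, 0, 0, -1]],
  ],
)

```text
clock: 15.05
tool_pos: [0.5227, 0.2128, 0.1709]
orientation: [180.0, -0.0, -83.7]
force: [-0.7, 0.7, -1.4]
opening: 0.036
gripper_force: 29.8
```

carry_out(
  deltas=[
    [[-0.1, 0.017, 0, 0, -1], [-0.2, 0.034, 0, 0, -1], [-0.29, 0.048, 0, 0, -1], [-0.35, 0.058, 0, 0, -1], [-0.387, 0.065, 0, 0, -1]],
  ],
)

```text
clock: 15.55
tool_pos: [0.5012, 0.2885, 0.1708]
orientation: [180.0, -0.0, -83.6]
force: [-0.3, -0.7, -1.7]
opening: 0.0363
gripper_force: 29.8
```

carry_out(
  deltas=[
    [[0, 0, 0.03, 0, -1], [0, 0, 0.06, 0, -1], [0, 0, 0.08, 0, -1], [0, 0, 0.08, 0, -1]],
  ],
)

```text
clock: 15.95
tool_pos: [0.5012, 0.2867, 0.1539]
orientation: [179.9, -0.1, -83.7]
force: [-0.4, 0.2, -0.7]
opening: 0.0362
gripper_force: 29.8
```

```bash
cat > chk.py <<'E'
from plant import ctrl
from h import *
import sys
o=ctrl.get_obs();print(o["clock"],o["tool_pos"],o["orientation"],o["opening"])
x,y,z=o["tool_pos"];zb=z-.0477;w=np.radians(o["orientation"][2]+90)
crops=[]
for n in("side","top"):
    s=ctrl.snapshot(n);im=cv2.resize(s["color"][...,::-1],None,fx=4,fy=4,interpolation=cv2.INTER_CUBIC)
    for b,p,col in [(b,(.5044,.2641,np.radians(6.8)),(0,255,0)) for b in RACK]+[(box(0,0,zb,.036,.02,.084),(x,y,w),(0,0,255))]:
        q=((proj(s,tf(b,p))+.5)*4).astype(int)
        for i in range(8):
            for k in(1,2,4):
                if i&k==0: cv2.line(im,tuple(map(int,q[i])),tuple(map(int,q[i|k])),col,1)
    c=((proj(s,[[.5044,.2641,.05]])[0])*4).astype(int);crops.append(im[max(0,c[1]-280):c[1]+220,max(0,c[0]-190):c[0]+190][:500])
h=min(c.shape[0] for c in crops);cv2.imwrite(f"pics/{sys.argv[1]}.png",np.hstack([c[:h] for c in crops]))
E
python3 chk.py c1
```

```text
15.95 [0.50121381 0.28673272 0.15394863] [ 1.79919508e+02 -6.24088601e-02 -8.36817772e+01] 0.03615383071858667
```

View pics/c1.png

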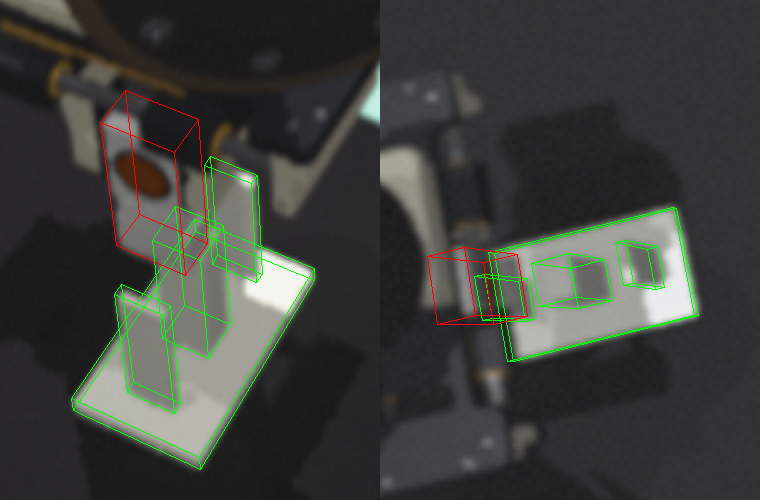

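The overlay fits the rack edges in both views, and the cassette's real lower edge at (117–187, 245–273) matches the predicted box. So the cassette is aligned above the far slot.

carry_out(
  deltas=[
    [[0, 0, 0.03, 0, -1], [0, 0, 0.06, 0, -1], [0, 0, 0.06, 0, -1]],
  ],
)

```text
clock: 16.35
tool_pos: [0.5009, 0.2872, 0.1418]
orientation: [179.9, -0.1, -83.7]
force: [1.1, -0.2, -1.6]
opening: 0.0361
gripper_force: 29.8
```

carry_out(
  deltas=[
    [[0, 0, 0, 0, -1], [0, 0, 0, 0, -1]],
  ],
)

```text
clock: 16.55
tool_pos: [0.5016, 0.2878, 0.1431]
orientation: [-180.0, 0.0, -83.6]
force: [0.1, -0.5, -1.7]
opening: 0.0359
gripper_force: 29.8
```

carry_out(
  deltas=[
    [[-0.006, 0, 0.02, 0, -1], [-0.006, 0, 0.05, 0, -1], [-0.006, 0, 0.08, 0, -1], [-0.006, 0, 0.11, 0, -1], [-0.006, 0, 0.14, 0, -1]],
  ],
)

```text
clock: 17.05
tool_pos: [0.5012, 0.2888, 0.1142]
orientation: [180.0, -0.0, -83.6]
force: [0.6, 0.2, -1.3]
opening: 0.0362
gripper_force: 29.8
```

carry_out(
  deltas=[
    [[0, 0, 0.06, 0, -1], [0, 0, 0.12, 0, -1], [0, 0, 0.18, 0, -1], [0, 0, 0.23, 0, -1], [0, 0, 0.24, 0, -1]],
  ],
)

```text
clock: 17.55
tool_pos: [0.5007, 0.2882, 0.0651]
orientation: [179.9, -0.1, -83.6]
force: [0.4, 0.1, -0.8]
opening: 0.036
gripper_force: 29.8
```

No contact on the way in; lowering the last millimetres.

carry_out(
  deltas=[
    [[0, 0, 0.008, 0, -1], [0, 0, 0.016, 0, -1], [0, 0, 0.024, 0, -1], [0, 0, 0.03, 0, -1], [0, 0, 0.03, 0, -1]],
  ],
)

```text
clock: 18.05
tool_pos: [0.5014, 0.2889, 0.061]
orientation: [-180.0, 0.0, -83.6]
force: [0.1, -0.1, -1.5]
opening: 0.0361
gripper_force: 29.8
```

carry_out(
  deltas=[
    [[0, 0, 0.005, 0, -1], [0, 0, 0.005, 0, -1]],
  ],
)

```text
clock: 18.25
tool_pos: [0.5013, 0.2889, 0.06]
orientation: [-180.0, 0.0, -83.6]
force: [0.7, 1.0, -1.9]
opening: 0.0358
gripper_force: 29.8
```

carry_out(
  deltas=[
    [[0, 0, 0.005, 0, -1], [0, 0, 0.01, 0, -1], [0, 0, 0.01, 0, -1]],
  ],
)

```text
clock: 18.55
tool_pos: [0.5013, 0.2889, 0.0578]
orientation: [180.0, -0.0, -83.6]
force: [-0.3, -0.2, -1.1]
opening: 0.036
gripper_force: 29.8
```

carry_out(
  deltas=[
    [[0, 0, 0.004, 0, -1], [0, 0, 0.004, 0, -1]],
  ],
)

```text
clock: 18.75
tool_pos: [0.5014, 0.289, 0.0577]
orientation: [-180.0, 0.0, -83.6]
force: [-1.9, -0.8, 3.8]
opening: 0.036
gripper_force: 29.9
```

carry_out(
  deltas=[
    [[0, 0, -0.003, 0, -1], [0, 0, -0.003, 0, 0], [0, 0, -0.003, 0, 0.2], [0, 0, -0.003, 0, 0.3], [0, 0, -0.003, 0, 0.3]],
  ],
)

```text
clock: 19.25
tool_pos: [0.5014, 0.2889, 0.0577]
orientation: [-180.0, -0.0, -83.6]
force: [0.6, 1.2, 0.9]
opening: 0.0561
gripper_force: 0.0
```

carry_out(
  deltas=[
    [[0, 0, 0, 0, 0.3], [0, 0, -0.1, 0, 0.3], [0, 0, -0.3, 0, 0.3], [0, 0, -0.55, 0, 0.3], [0, 0, -0.8, 0, 0.3]],
  ],
)

```text
clock: 19.75
tool_pos: [0.501, 0.2885, 0.2193]
orientation: [180.0, -0.0, -83.6]
force: [1.8, 0.8, -0.7]
opening: 0.0568
gripper_force: 0.0
```

carry_out(
  deltas=[
    [[0.935, 0.067, 0, 0, -0.1], [0.935, 0.067, 0, 0, -0.1], [0.935, 0.067, 0, 0, -0.1], [0.935, 0.067, 0, 0, -0.1]],
  ],
)

```text
clock: 20.15
tool_pos: [0.5082, 0.0993, 0.2181]
orientation: [-180.0, 0.0, -83.6]
force: [1.2, -0.2, 0.4]
opening: 0.0397
gripper_force: 0.0
```

Run:
```python
from plant import ctrl
import runpy,sys
from h import *
o=ctrl.get_obs();print(o["clock"],o["tool_pos"],o["orientation"],o["opening"])
crops=[]
for n in("side","top"):
    s=ctrl.snapshot(n);im=cv2.resize(s["color"][...,::-1],None,fx=4,fy=4,interpolation=cv2.INTER_CUBIC)
    for b,p in((box(0,0,.01,.036,.02,.084),(.5014,.2889,np.radians(6.6))),):
        q=((proj(s,tf(b,p))+.5)*4).astype(int)
        for i in range(8):
            for k in(1,2,4):
                if i&k==0: cv2.line(im,tuple(map(int,q[i])),tuple(map(int,q[i|k])),(0,0,255),1)
    c=(proj(s,[[.5044,.2641,.05]])[0]*4).astype(int);crops.append(im[c[1]-220:c[1]+180,max(0,c[0]-190):c[0]+190])
cv2.imwrite("pics/c2.png",np.hstack(crops))
```

```text
20.15 [0.50822999 0.09927135 0.21812606] [-1.79971780e+02  1.56755942e-02 -8.36483301e+01] 0.039747794197269995
```

View pics/c2.png

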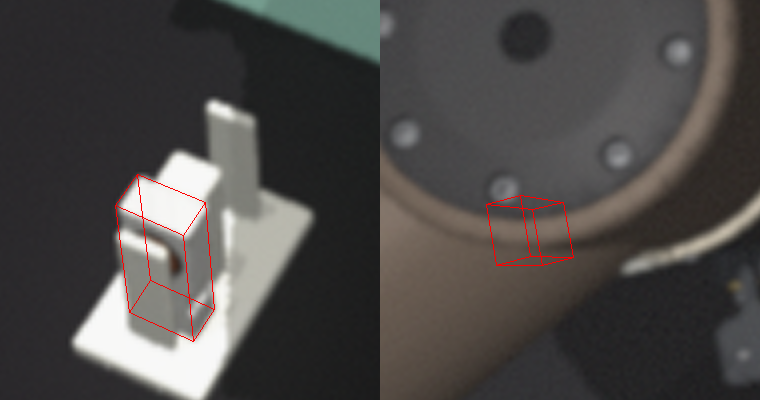

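The side view shows the first cassette upright and seated in the far slot, matching the box predicted for the home position. On to the second one.

carry_out(
  deltas=[
    [[0.929, 0.0635, 0, 0, -0.1], [0.929, 0.0635, 0, 0, -0.1], [0.929, 0.0635, 0, 0, -0.1], [0.929, 0.0635, 0, 0, -0.1]],
  ],
)

```text
clock: 20.65
tool_pos: [0.5166, -0.0864, 0.2179]
orientation: [-180.0, -0.0, -83.6]
force: [1.0, -0.8, -0.9]
opening: 0.0392
gripper_force: 0.0
```

carry_out(
  deltas=[
    [[0.929, 0.0635, -0.045, -0.115, -0.1], [0.929, 0.0635, -0.045, -0.115, -0.1], [0.929, 0.0635, -0.045, -0.115, -0.1], [0.929, 0.0635, -0.045, -0.115, -0.1], [0.929, 0.0635, -0.045, -0.115, -0.1]],
  ],
)

```text
clock: 21.15
tool_pos: [0.5248, -0.2741, 0.2264]
orientation: [180.0, -0.0, -44.2]
force: [-0.6, 0.8, 0.8]
opening: 0.0392
gripper_force: 0.0
```

carry_out(
  deltas=[
    [[0, 0, 0, -0.07, -0.1], [0, 0, 0, -0.07, -0.1], [0, 0, 0, -0.07, -0.1], [0, 0, 0, -0.07, -0.1], [0, 0, 0, -0.07, -0.1]],
  ],
)

```text
clock: 21.65
tool_pos: [0.5249, -0.2703, 0.2267]
orientation: [-180.0, 0.0, -19.4]
force: [-0.3, 0.4, -0.7]
opening: 0.0395
gripper_force: 0.0
```

Run:
```python
from plant import ctrl
from h import *
s=ctrl.snapshot("wrist")
o=ctrl.get_obs();print(o["clock"],o["tool_pos"],o["orientation"],o["opening"],np.round(o["joint_pos"],1))
for n in("cassette_a","blank_plate","clip_mid"):
    print(n,[(ray(s,d["centre"],.012).round(4).tolist(),round(d["p"],2)) for d in ctrl.spot_point(s,n)])
for d in ctrl.silhouettes(s,"cassette_a")[:4]:
    a=np.argwhere(d["mask"]);print(d["p"],a.min(0),a.max(0),ray(s,d["centre"],.054).round(4))
print(proj(s,tf(box(0,0,.096,.036,.02,0),(.5241,-.2728,np.radians(-17)))).round(1)[::2])
delta(o,.5241,-.2733,.061,-17)
```

```text
21.7 [ 0.52491264 -0.27029933  0.22670265] [ 1.79999359e+02  4.00249213e-03 -1.93373557e+01] 0.03940354417368795 [ -8.3  12.6 -10.4  -0.  -67.   79. ]
cassette_a [([0.6836, -0.1673, 0.012], 0.98), ([0.4838, -0.3738, 0.012], 0.69), ([0.5227, -0.2717, 0.012], 0.58)]
blank_plate [([0.5376, -0.2131, 0.012], 0.62), ([0.5398, -0.218, 0.012], 0.62)]
clip_mid [([0.5431, -0.2098, 0.012], 0.9)]
0.94 [53 74] [ 97 156] [ 0.6836 -0.1624  0.054 ]
0.89 [184 273] [229 297] [ 0.5151 -0.273   0.054 ]
0.81 [180 372] [230 421] [ 0.4844 -0.377   0.054 ]
[[297.2 228.8]
 [275.  229.7]
 [296.  189.2]
 [273.1 190.1]]
delta scaled [ 0.0011  0.0155  0.8285 -0.0065] dist 0.1657
```

carry_out(
  deltas=[
    [[0.002, 0.014, 0.15, -0.0065, -0.1], [0.002, 0.014, 0.35, -0.0065, -0.1], [0.002, 0.014, 0.55, -0.0065, -0.1], [0.002, 0.014, 0.7, -0.0065, -0.1], [0.002, 0.014, 0.83, -0.0065, -0.1]],
  ],
)

```text
clock: 22.4
tool_pos: [0.5236, -0.2732, 0.059]
orientation: [180.0, 0.1, -16.9]
force: [0.3, 0.2, 0.7]
opening: 0.0394
gripper_force: 0.0
```

carry_out(
  deltas=[
    [[0, 0, 0, 0, -0.1], [0, 0, 0, 0, -0.1], [0, 0, 0, 0, -0.3], [0, 0, 0, 0, -0.5], [0, 0, 0, 0, -0.8]],
  ],
)

```text
clock: 22.9
tool_pos: [0.5249, -0.2735, 0.0621]
orientation: [-180.0, -0.1, -16.8]
force: [0.1, 0.3, -0.4]
opening: 0.0208
gripper_force: 0.0
```

carry_out(
  deltas=[
    [[0, 0, 0, 0, -1], [0, 0, 0, 0, -1], [0, 0, 0, 0, -1], [0, 0, 0, 0, -1], [0, 0, 0, 0, -1]],
  ],
)

```text
clock: 23.4
tool_pos: [0.5249, -0.2735, 0.062]
orientation: [180.0, -0.1, -16.8]
force: [-0.0, 1.7, 6.7]
opening: 0.02
gripper_force: 30.0
```

carry_out(
  deltas=[
    [[0, 0, -0.02, 0, -1], [0, 0, -0.04, 0, -1], [0, 0, -0.06, 0, -1], [0, 0, -0.08, 0, -1], [0, 0, -0.1, 0, -1]],
  ],
)

```text
clock: 23.9
tool_pos: [0.5239, -0.273, 0.0797]
orientation: [-180.0, 0.1, -16.8]
force: [5.2, -1.8, -14.8]
opening: 0.0199
gripper_force: 30.0
```

carry_out(
  deltas=[
    [[0, 0, -0.05, 0, -1], [0, 0, -0.1, 0, -1], [0, 0, -0.15, 0, -1], [0, 0, -0.2, 0, -1], [0, 0, -0.25, 0, -1]],
  ],
)

```text
clock: 24.4
tool_pos: [0.5242, -0.2734, 0.1323]
orientation: [180.0, -0.0, -16.8]
force: [-0.7, -0.4, -1.1]
opening: 0.0201
gripper_force: 30.0
```

carry_out(
  deltas=[
    [[0, 0, -0.06, 0, -1], [0, 0, -0.12, 0, -1], [0, 0, -0.18, 0, -1], [0, 0, -0.24, 0, -1], [0, 0, -0.28, 0, -1]],
  ],
)

```text
clock: 24.9
tool_pos: [0.5245, -0.2734, 0.1882]
orientation: [180.0, -0.1, -16.8]
force: [-0.2, -0.6, -0.8]
opening: 0.0197
gripper_force: 30.0
```

carry_out(
  deltas=[
    [[-0.01, -0.06, 0, 0, -1], [-0.03, -0.16, 0, 0, -1], [-0.05, -0.28, 0, 0, -1], [-0.075, -0.4, 0, 0, -1], [-0.1, -0.54, 0, 0, -1]],
  ],
)

```text
clock: 25.4
tool_pos: [0.5358, -0.1629, 0.1862]
orientation: [180.0, 0.1, -16.8]
force: [0.3, -0.2, -2.1]
opening: 0.0197
gripper_force: 30.0
```

carry_out(
  deltas=[
    [[-0.025, -0.14, 0, 0, -1], [-0.05, -0.27, 0, 0, -1], [-0.075, -0.4, 0, 0, -1], [-0.095, -0.52, 0, 0, -1], [-0.11, -0.62, 0, 0, -1]],
  ],
)

```text
clock: 25.9
tool_pos: [0.5506, -0.0372, 0.1863]
orientation: [180.0, 0.0, -16.8]
force: [0.2, -0.2, -1.8]
opening: 0.0198
gripper_force: 30.0
```

carry_out(
  deltas=[
    [[-0.02, -0.1, 0, -0.013, -1], [-0.04, -0.2, 0, -0.026, -1], [-0.055, -0.29, 0, -0.039, -1], [-0.065, -0.35, 0, -0.052, -1], [-0.071, -0.377, 0, -0.0653, -1]],
  ],
)

```text
clock: 26.4
tool_pos: [0.5588, 0.0388, 0.1862]
orientation: [-180.0, 0.1, 7.0]
force: [0.4, -0.3, -1.4]
opening: 0.0199
gripper_force: 30.0
```

carry_out(
  deltas=[
    [[0, 0, 0.1, 0, -1], [0, 0, 0.22, 0, -1], [0, 0, 0.35, 0, -1], [0, 0, 0.48, 0, -1], [0, 0, 0.58, 0, -1]],
  ],
)

```text
clock: 26.9
tool_pos: [0.558, 0.0375, 0.0689]
orientation: [180.0, 0.1, 6.7]
force: [0.7, -0.3, -1.5]
opening: 0.0197
gripper_force: 30.0
```

carry_out(
  deltas=[
    [[0, 0, 0.01, 0, -1], [0, 0, 0.02, 0, -1], [0, 0, 0.03, 0, -1], [0, 0, 0.03, 0, -1]],
  ],
)

```text
clock: 27.3
tool_pos: [0.5597, 0.0375, 0.0656]
orientation: [-180.0, -0.1, 6.7]
force: [0.0, 0.8, -0.8]
opening: 0.0198
gripper_force: 30.0
```

Contact is expected near z ≈ 0.0537.

carry_out(
  deltas=[
    [[0, 0, 0.015, 0, -1], [0, 0, 0.03, 0, -1], [0, 0, 0.045, 0, -1], [0, 0, 0.053, 0, -1], [0, 0, 0.053, 0, -1]],
  ],
)

```text
clock: 27.8
tool_pos: [0.5591, 0.0371, 0.0542]
orientation: [180.0, 0.0, 6.7]
force: [-1.9, -0.4, 0.8]
opening: 0.0196
gripper_force: 30.0
```

carry_out(
  deltas=[
    [[0, 0, 0.003, 0, -1], [0, 0, 0.006, 0, -1], [0, 0, 0.006, 0, -1]],
  ],
)

```text
clock: 28.1
tool_pos: [0.5595, 0.0372, 0.0541]
orientation: [180.0, -0.0, 6.7]
force: [-2.9, 0.8, 11.4]
opening: 0.02
gripper_force: 30.0
```

carry_out(
  deltas=[
    [[0, 0, -0.004, 0, -1], [0, 0, -0.004, 0, -0.5], [0, 0, -0.004, 0, -0.3], [0, 0, -0.004, 0, -0.1], [0, 0, -0.004, 0, -0.1]],
  ],
)

```text
clock: 28.6
tool_pos: [0.5592, 0.0372, 0.0536]
orientation: [180.0, 0.0, 6.7]
force: [0.3, -0.5, 0.5]
opening: 0.0375
gripper_force: 0.0
```

carry_out(
  deltas=[
    [[0, 0, 0, 0, 0], [0, 0, -0.1, 0, 0], [0, 0, -0.25, 0, 0.1], [0, 0, -0.4, 0, 0.2], [0, 0, -0.5, 0, 0.3]],
  ],
)

```text
clock: 29.1
tool_pos: [0.5599, 0.0373, 0.1559]
orientation: [-180.0, -0.1, 6.7]
force: [-0.0, 0.1, -0.1]
opening: 0.0553
gripper_force: 0.0
```

carry_out(
  deltas=[
    [[0, 0, 0, 0.115, 0.3], [0, 0, 0, 0.115, 0.3], [0, 0, 0, 0.115, 0.3], [0, 0, 0, 0.115, 0.3], [0, 0, 0, 0.115, 0.3]],
  ],
)

```text
clock: 29.6
tool_pos: [0.5591, 0.0372, 0.1537]
orientation: [-180.0, 0.0, -35.0]
force: [-0.0, -0.8, -0.3]
opening: 0.0565
gripper_force: 0.0
```

carry_out(
  deltas=[
    [[0, 0, 0, 0.115, 0.3], [0, 0, 0, 0.115, 0.3], [0, 0, 0, 0.115, 0.3], [0, 0, 0, 0.115, 0.3], [0, 0, 0, 0.115, 0.3]],
  ],
)

```text
clock: 30.1
tool_pos: [0.5591, 0.0372, 0.1537]
orientation: [180.0, 0.0, -76.4]
force: [0.5, -0.5, -0.1]
opening: 0.057
gripper_force: 0.0
```

Run:
```python
from plant import ctrl
from h import *
s=ctrl.snapshot("wrist")
o=ctrl.get_obs();print(o["clock"],o["tool_pos"],o["orientation"],o["opening"],np.round(o["joint_pos"],1))
for d in ctrl.silhouettes(s,"cassette_a")[:3]:
    a=np.argwhere(d["mask"]);print(d["p"],a.min(0),a.max(0))
q=proj(s,tf(box(0,0,.004,.036,.02,.084),(.5593,.0372,np.radians(6.7))));print(q.min(0),q.max(0))
delta(o,.5593,.0372,.0515,-83.4)
```

```text
30.15 [0.55908935 0.03716695 0.15364453] [ 1.79985976e+02  5.07530949e-04 -7.67983647e+01] 0.0566629322572224 [ 23.8  13.3 -19.8  -0.  -57.  -10.6]
0.89 [193 258] [246 311]
[256.14531939 191.74479351] [310.8357985  246.64784261]
delta scaled [ 1.000e-04 -1.100e-03  5.107e-01  1.830e-02] dist 0.1021
```

carry_out(
  deltas=[
    [[0, 0, 0.05, 0.019, 0.3], [0, 0, 0.2, 0.019, 0.3], [0, 0, 0.35, 0.019, 0.3], [0, 0, 0.45, 0.019, 0.3], [0, 0, 0.51, 0.019, 0.3]],
  ],
)

```text
clock: 30.7
tool_pos: [0.5583, 0.0369, 0.05]
orientation: [179.9, -0.0, -82.7]
force: [0.4, -0.1, -0.3]
opening: 0.0573
gripper_force: 0.0
```

carry_out(
  deltas=[
    [[0, 0, 0, 0, 0.3], [0, 0, 0, 0, 0], [0, 0, 0, 0, -0.1], [0, 0, 0, 0, -0.15], [0, 0, 0, 0, -0.2]],
  ],
)

```text
clock: 31.2
tool_pos: [0.5594, 0.0373, 0.0525]
orientation: [-179.9, 0.0, -82.9]
force: [-1.9, -0.7, 2.0]
opening: 0.0363
gripper_force: 8.4
```

carry_out(
  deltas=[
    [[0, 0, 0, 0, -0.5], [0, 0, 0, 0, -1], [0, 0, 0, 0, -1], [0, 0, 0, 0, -1], [0, 0, 0, 0, -1]],
  ],
)

```text
clock: 31.7
tool_pos: [0.5593, 0.0372, 0.0525]
orientation: [-180.0, -0.0, -82.9]
force: [-2.6, -0.4, 6.7]
opening: 0.0362
gripper_force: 29.9
```

carry_out(
  deltas=[
    [[0, 0, -0.03, 0, -1], [0, 0, -0.1, 0, -1], [0, 0, -0.2, 0, -1], [0, 0, -0.3, 0, -1], [0, 0, -0.4, 0, -1]],
  ],
)

```text
clock: 32.2
tool_pos: [0.5591, 0.0372, 0.1327]
orientation: [-180.0, 0.0, -82.9]
force: [0.0, 0.1, -1.2]
opening: 0.0362
gripper_force: 29.8
```

carry_out(
  deltas=[
    [[0, 0, -0.1, 0, -1], [0, 0, -0.17, 0, -1], [0, 0, -0.2, 0, -1], [0, 0, -0.2, 0, -1], [0, 0, -0.2, 0, -1]],
  ],
)

```text
clock: 32.7
tool_pos: [0.5587, 0.0372, 0.1711]
orientation: [179.9, 0.0, -82.9]
force: [0.1, -0.4, -1.8]
opening: 0.0359
gripper_force: 29.8
```

carry_out(
  deltas=[
    [[-0.06, 0.01, 0, 0, -1], [-0.16, 0.02, 0, 0, -1], [-0.28, 0.035, 0, 0, -1], [-0.41, 0.052, 0, 0, -1], [-0.55, 0.07, 0, 0, -1]],
  ],
)

```text
clock: 33.2
tool_pos: [0.5308, 0.1457, 0.1708]
orientation: [179.9, -0.0, -83.0]
force: [0.5, 0.3, -0.7]
opening: 0.0363
gripper_force: 29.8
```

carry_out(
  deltas=[
    [[-0.14, 0.018, 0, 0, -1], [-0.27, 0.035, 0, 0, -1], [-0.38, 0.049, 0, 0, -1], [-0.45, 0.058, 0, 0, -1], [-0.485, 0.062, 0, 0, -1]],
  ],
)

```text
clock: 33.7
tool_pos: [0.5068, 0.2405, 0.1711]
orientation: [180.0, -0.0, -82.9]
force: [0.1, -0.0, -1.4]
opening: 0.0358
gripper_force: 29.8
```

carry_out(
  deltas=[
    [[0, 0, 0.03, 0, -1], [0, 0, 0.07, 0, -1], [0, 0, 0.11, 0, -1], [0, 0, 0.14, 0, -1], [0, 0, 0.14, 0, -1]],
  ],
)

```text
clock: 34.2
tool_pos: [0.5071, 0.2383, 0.1424]
orientation: [179.9, -0.1, -83.0]
force: [-0.5, 0.3, -1.2]
opening: 0.0361
gripper_force: 29.8
```

```bash
sed -i 's/.0477/.0485/' chk.py; python3 chk.py c3
```

```text
34.2 [0.50706746 0.2383375  0.14241218] [ 1.79891286e+02 -7.01522125e-02 -8.29791518e+01] 0.03614665529271423
```

View pics/c3.png

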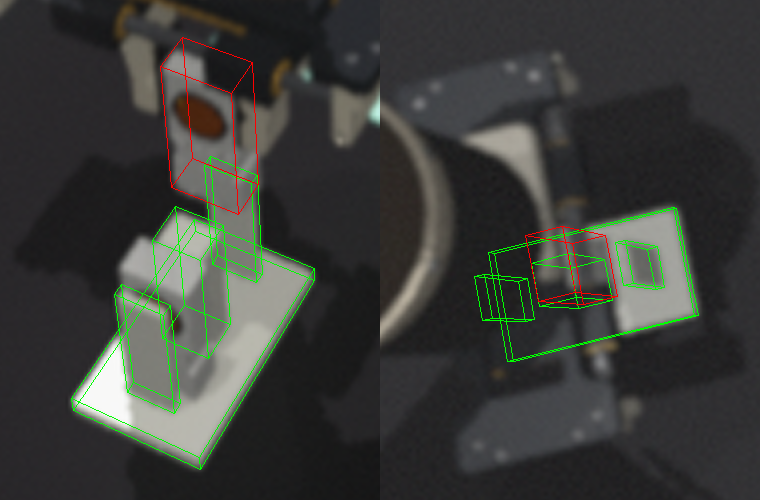

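The picture shows the second cassette over the near slot as predicted and the first still seated in the far slot. Lowering.

carry_out(
  deltas=[
    [[-0.003, 0, 0, 0, -1], [-0.003, 0, 0.03, 0, -1], [-0.003, 0, 0.07, 0, -1], [-0.003, 0, 0.11, 0, -1], [-0.003, 0, 0.15, 0, -1]],
  ],
)

```text
clock: 34.8
tool_pos: [0.5072, 0.2398, 0.1128]
orientation: [180.0, -0.0, -82.9]
force: [0.5, 0.6, -0.5]
opening: 0.036
gripper_force: 29.8
```

carry_out(
  deltas=[
    [[0, 0, 0.06, 0, -1], [0, 0, 0.12, 0, -1], [0, 0, 0.18, 0, -1], [0, 0, 0.23, 0, -1], [0, 0, 0.23, 0, -1]],
  ],
)

```text
clock: 35.3
tool_pos: [0.5066, 0.2392, 0.0659]
orientation: [179.9, -0.1, -82.9]
force: [-0.4, -0.9, -0.9]
opening: 0.0359
gripper_force: 29.8
```

carry_out(
  deltas=[
    [[0, 0, 0.008, 0, -1], [0, 0, 0.016, 0, -1], [0, 0, 0.022, 0, -1], [0, 0, 0.022, 0, -1]],
  ],
)

```text
clock: 35.7
tool_pos: [0.5075, 0.24, 0.0636]
orientation: [-180.0, 0.0, -82.9]
force: [-0.0, 0.4, -0.8]
opening: 0.0359
gripper_force: 29.8
```

carry_out(
  deltas=[
    [[0, 0, 0.008, 0, -1], [0, 0, 0.016, 0, -1], [0, 0, 0.02, 0, -1], [0, 0, 0.02, 0, -1]],
  ],
)

```text
clock: 36.1
tool_pos: [0.5073, 0.2399, 0.0592]
orientation: [180.0, -0.0, -82.9]
force: [0.6, -0.8, -1.4]
opening: 0.0362
gripper_force: 29.8
```

carry_out(
  deltas=[
    [[0, 0, 0.004, 0, -1], [0, 0, 0.004, 0, -1]],
  ],
)

```text
clock: 36.3
tool_pos: [0.5075, 0.24, 0.0586]
orientation: [-180.0, 0.0, -82.9]
force: [0.4, -0.3, -1.2]
opening: 0.0362
gripper_force: 29.8
```

carry_out(
  deltas=[
    [[0, 0, 0.002, 0, -1], [0, 0, 0.004, 0, -1]],
  ],
)

```text
clock: 36.5
tool_pos: [0.5075, 0.2401, 0.0584]
orientation: [-180.0, 0.0, -82.9]
force: [-3.2, 0.1, 9.2]
opening: 0.036
gripper_force: 29.9
```

carry_out(
  deltas=[
    [[0, 0, -0.004, 0, -1], [0, 0, -0.004, 0, 0], [0, 0, -0.004, 0, 0.2], [0, 0, -0.004, 0, 0.3], [0, 0, -0.004, 0, 0.3]],
  ],
)

```text
clock: 37.0
tool_pos: [0.5074, 0.2399, 0.0585]
orientation: [180.0, -0.0, -82.9]
force: [-0.5, -0.3, -0.2]
opening: 0.0563
gripper_force: 0.0
```

carry_out(
  deltas=[
    [[0, 0, 0, 0, 0.3], [0, 0, -0.1, 0, 0.3], [0, 0, -0.3, 0, 0.3], [0, 0, -0.55, 0, 0.3], [0, 0, -0.8, 0, 0.3]],
  ],
)

```text
clock: 37.5
tool_pos: [0.507, 0.2395, 0.2201]
orientation: [180.0, -0.0, -82.9]
force: [2.1, 1.0, -0.1]
opening: 0.0571
gripper_force: 0.0
```

carry_out(
  deltas=[
    [[0.2, 0, 0, 0, 0.3], [0.4, 0, 0, 0, 0.3], [0.6, 0, 0, 0, 0.3], [0.8, 0, 0, 0, 0.3], [0.8, 0, 0, 0, 0.3]],
  ],
)

```text
clock: 38.0
tool_pos: [0.5269, 0.0776, 0.2187]
orientation: [180.0, -0.0, -83.1]
force: [0.1, -0.6, 0.2]
opening: 0.057
gripper_force: 0.0
```

Run:
```python
from plant import ctrl
from h import *
o=ctrl.get_obs();print(o["clock"],o["tool_pos"],o["force"])
s=ctrl.snapshot("side")
P=[(.5014,.2889),(.5074,.2397)]
for n in("cassette_a","blank_plate"): print(n,[(np.round(d["centre"],1).tolist(),round(d["p"],2)) for d in ctrl.spot_point(s,n)])
print("expected origins",proj(s,[[*p,.01] for p in P]).round(1))
m=(s["color"].min(2)>90).astype(np.float32);roi=cv2.dilate(render(s,RACK+[box(0,y,.01,.036,.02,.084) for y in(-.025,.025)],(.5044,.2641,.117)),np.ones((25,25)))
m*=roi>0
for a in ((.0,0),(.01,0),(-.01,0),(0,.02),(0,.04)):
    B=RACK+[box(a[0],y,.01+a[1],.036,.02,.084) for y in(-.025,.025)]
    print(a,np.abs(render(s,B,(.5044,.2641,.117))-m).sum())
```

```text
38.0 [0.52691259 0.07761164 0.21868326] [ 0.09380348 -0.55960753  0.1788756 ]
cassette_a [([401.1, 172.1], 0.97), ([257.6, 337.8], 0.81), ([268.7, 320.0], 0.73), ([302.9, 190.3], 0.57)]
blank_plate [([357.3, 192.6], 0.79)]
expected origins [[256.9 335.7]
 [269.1 316.6]]
(0.0, 0) 144.6875
(0.01, 0) 338.4375
(-0.01, 0) 307.0
(0, 0.02) 347.375
(0, 0.04) 621.3125
```

Both cassettes are seated, with the image fit best at zero offset, and the blank is unmoved.

```bash
python3 -c "
from plant import ctrl
print(ctrl.close_job())"
```

```text
the job is handed in; nothing more can be done
None
```

I handed the job in at about 38 s of the 72 s limit: both thick cassettes stand released and upright, one in each rack slot, and the blank plate is still in its clip; the hand-in call returned no verdict.

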